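# Set the camera's focusing rail to its brass mark with the backlash taken up

### The job

Using only the black rubber-faced handwheel of the focusing rail, gently wind the small camera back until its red pointer is at least 5 mm past the brass marker on the wheel side, then bring it forward again and stop with the pointer on the marker, so that the last movement is forward (wheel anticlockwise seen from above) and the slack in the drive is taken up. Press and drag the wheel's face with the closed fingertips, never harder than 20 N, let go at the end, and leave the camera, the marker and the other things on the shelf alone.

Things in the scene. Friction and masses are not known exactly. Their poses are not given: they have to be found in the camera images.
- rail: Focusing rail, fixed to the shelf: base plate 130 (x) x 420 (y) x 18 mm; origin at the centre of its underside, y along the rail from the wheel end to the far end plate (the camera's forward), z up. A 122 x 122 mm black gear housing, top at 52 mm, centred 135 mm from the origin towards -y, carries the handwheel. White scale strip with black ticks every 10 mm on the +x side.
- wheel_face (a point): Nominal centre (76 mm up) of the handwheel's flat top face: a plain black rubber disc 110 mm across, 14 mm thick, no handle. Rest the closed fingertips 35 to 45 mm from the centre and drag round. The true face is stiff (some 7 N per mm), stands up to 4 mm higher or lower and leans 4 to 5 degrees, unmeasured: feel and trim the press. 9 to 15 N drives it, less slips, over 20 N is forbidden.
- wheel (a joint): Slack: angle of the handwheel on its screw, rad, -0.35 (clockwise flank, drives the camera back) to +0.35 (anticlockwise flank, drives it forward), positive anticlockwise from above; starts anywhere between. On a flank the camera moves 30 mm per turn against about 0.15 N m; between flanks the wheel turns almost freely and the camera stands. All stays where it is left.
- pointer (a point): Top of the outer end of the red pointer blade, 5 mm wide along the rail (red tab 20 mm wide behind it), which moves with the camera, on the rail's +x side, 35 mm above the shelf. It starts 8 to 24 mm forward (+y of the rail) of the mark; the camera can go about 55 mm back from its start.
- mark (a point): Top of the 5 mm wide tongue of the brass marker, a 16 mm wide rider on the white scale, 35 mm above the shelf; axes parallel to the rail's. The camera is on the mark when pointer and mark have the same y along the rail. The marker's place on the scale differs from run to run.
- carriage: Small black camera on its grey carriage, 84 x 60 mm foot, top 87 mm above the shelf, lens towards +y of the rail; origin 26 mm above the shelf at the carriage's middle. Only to be moved by the handwheel.
- marker: The brass marker rider, 16 mm tall; origin 27 mm above the shelf. Not to be touched.
- wooden_box: Bystander: wooden box with brass-toned latch, 114 x 164 x 75 mm, origin at the centre of its underside.
- glasses_case: Bystander: blue hard plastic glasses case, 62 x 160 x 43 mm, origin at the centre of its underside.
- mug: Bystander: blue ceramic mug, 82 mm across, 95 mm tall, origin at the centre of its underside.
- lamp: Bystander: black toggle-switch lamp, base 150 mm across, shade top at 225 mm, origin at the centre of its underside.
- blower: Bystander: orange jar with black lid, 56 mm across, 110 mm tall, origin at the centre of its underside.
- notebooks: Bystander: two notebooks, 150 x 210 x 32 mm, origin at the centre of the underside.

How it is judged (in metres and radians):
On the way:
1. the camera has been wound back until its pointer is at least 5 mm past the mark on the wheel side (y of pointer in the frame of mark below -0.005 m), for 0.1 s.
At the end, for the whole second after the job is handed in: the pointer stands within 2 mm of the mark along the rail, at rest, with the slack taken up on the forward flank (wheel joint above 0.24 rad), nothing touched (y of pointer in the frame of mark between -0.002 and 0.002 m and value of joint wheel above 0.24 rad and linear speed of carriage below 0.002 m/s).
It fails at once if more than 20 N on the rail unit or its handwheel (contact force between the fingers and rail above 20 N).
It fails at once if the camera carriage touched by the robot (contact force between any of the arm, the fingers and carriage above 0.5 N).
It fails at once if the marker touched by the robot (contact force between any of the arm, the fingers and marker above 0.5 N).
It fails at once if a bystander moved more than 15 mm (distance of any of wooden_box, glasses_case, mug, lamp, blower, notebooks from where it was at the start of the episode above 0.015 m).
It also fails if it takes over 67 s, if anything falls off the work surface, if the arm or the gripper's body presses on something with over 40 N, if the wrist force passes 120 N, or if a joint passes its speed limit or range.

### The arm

A 7-joint arm with a two-finger parallel gripper is mounted at the origin on the work surface. World frame = base frame: x ahead of the robot, y to its left, z up, the work surface at z = 0. Lengths are in mm, angles in rad, forces in N, time in s.
With the tool pointing down it reaches from about 425 to 825 mm from the base axis. Payload 3.6 kg.
Tool frame: the origin (TCP) lies at the very end of the fingers, on their centre line; the grasp point (between the pads) lies 19 mm behind it; z points along the fingers, y is the line along which they close (so a half turn about z gives the same grasp; the last joint's range is limited). The gripper opens to 93 mm and grips with 3 to 60 N. Pads are 15 mm wide; open, the fingers measure 128 mm over their backs; the gripper's body (75 mm by 188 mm) begins 65 mm behind the grasp point.
Start: joints at [1.115, 0.615, -0.013, 1.423, 0.008, 1.103, -0.04], TCP at [270.264, -591.117, 218.64] pointing down, gripper open.
Joint ranges: [-3.12, 3.12], [-0.3, 2.06], [-1.34, 1.32], [0.26, 2.42], [-1.36, 4.5], [0.01, 1.98], [-2.84, 2.84]. Speed limits (rad/s): [2.79, 2.79, 3.14, 3.14, 3.14, 3.14, 3.14].

### API

Orientations are given as [roll, pitch, yaw] about the fixed x, y, z axes, in that order (R = Rz(yaw) Ry(pitch) Rx(roll)).
In Python, from bench import bot gives the robot as it stands.
- The arm moves only by the shell command python3 inch.py 'ROWS' [OPENING] [FORCE]. ROWS is rows parted by semicolons, their numbers by spaces, 1 to 20 of them, each of 4 numbers: dx, dy, dz in mm, then a turn about the tool's z in rad; each row shifts and turns the commanded pose from where the row before left it, along the tool's axes as they then stand; what a row does not reach is not made up. A row lasts 1/8 s, in which the tool goes at most 62.5 mm and 0.188 rad, less where a joint would pass 70% of its speed; a pose out of reach is approached as far as the arm can. OPENING is the opening from 0.0 (shut) to 1.0 (fully open), set as the command begins (- or left out keeps the last). The fingers move at their own pace and stop on an object; FORCE is the grip in N (left out, the last holds). Time passes only in rows, so rows that do not move let the fingers close. It prints the time, the measured TCP pose, the force, the opening and the grip force at its end.
- bot.get_obs(): the state, without advancing time (a new reading comes with each control period).
- bot.camera(name): name is "side" or "top"; returns the picture (384x512x3 uint8, red, green, blue); there is no depth.
- bot.calibration(name): a dict with "camera_matrix" (3x3 intrinsics, pixels), "k1" (the pictures are not rectified: a ray, as slopes to the right and down, at radius r is drawn at 1 + k1 r^2 times it, then the intrinsics apply), "R" (3x3) and "t" (3): a world point X has camera coordinates R X + t. Camera axes: x right, y down, z forward; pixel columns grow to the right and rows downward; lengths in mm; the calibration is good to about 2 mm. A picture is of the moment at which its call begins. calibration takes no time and is no camera call.
- bot.finish_job(): hands the job in; it is judged then, once.
The state is a dict: "clock": time; "qpos": joint angles; "joint_velocities": joint speeds; "tau": joint torques, N m; "tool_pos": TCP position; "ee_rot": TCP orientation; "ft_force": force on the tool from outside, world axes, zero at the start; "wrist_torque": the same for the moment, N m; "finger_gap": opening from 0.0 (shut) to 1.0 (fully open); "grip_force": force on a finger pad.
Only numpy, scipy, OpenCV 4.12 (cv2) and the standard library are available. Lean on these libraries where they do the work, as an engineer would, in place of code of your own. Each camera call takes 0.05 s, during which the arm holds its last target. There are 200 camera calls.

## Working session

There is one attempt and no reset: what is moved stays moved. The work goes in short steps, Python scripts to look and compute and a shell command to move; the robot and the scene stay as the last step left them, time stands still between calls to the robot, and variables do not carry over. Pictures are saved under pics/ and viewed, at most 10 in all, crops included, and the job is handed in when it is done.

```bash
ls; mkdir -p pics; python3 - <<'E'
from bench import bot
import cv2,numpy as np
for n in("side","top"):
    cv2.imwrite(f"pics/{n}0.png",bot.camera(n)[:,:,::-1])
    c=bot.calibration(n);print(n,c)
o=bot.get_obs();print(o)
E
```

```text
bench.py
inch.py
pics
side {'camera_matrix': array([[369.80986351,   0.        , 256.82816037],
       [  0.        , 369.80986351, 188.73863398],
       [  0.        ,   0.        ,   1.        ]]), 'k1': -0.05041517319476769, 'R': array([[-0.93923159, -0.34316354, -0.00910028],
       [-0.23542512,  0.6631942 , -0.71045652],
       [ 0.24983803, -0.66514076, -0.70368226]]), 't': array([ 478.79075266,  191.44891506, 1178.53198082])}
top {'camera_matrix': array([[495.38118773,   0.        , 257.2022467 ],
       [  0.        , 495.38118773, 189.16430495],
       [  0.        ,   0.        ,   1.        ]]), 'k1': -0.21264670149188303, 'R': array([[-0.01949707, -0.99972035, -0.01338251],
       [-0.98286366,  0.02161883, -0.18306187],
       [ 0.18329999,  0.00958402, -0.98301031]]), 't': array([  24.12180151,  518.26523307, 1984.92675493])}
{'clock': 0.1, 'qpos': array([ 1.11547987,  0.61579071, -0.0126369 ,  1.424709  ,  0.00809544,
        1.10339426, -0.04039982]), 'joint_velocities': array([-0.00131628, -0.00203031,  0.00098126, -0.00379249,  0.00042064,
        0.00029222, -0.00110753]), 'tau': array([ 8.44424303e-04, -4.60043871e+01,  2.09758929e-01, -1.66245085e+01,
       -6.12103427e-02,  1.69098593e-02,  8.44892020e-05]), 'tool_pos': array([ 269.99858385, -590.50296352,  217.62740968]), 'ee_rot': array([-3.13934111e+00,  1.08425029e-05,  4.28896506e-01]), 'ft_force': array([-0.4024103 , -0.81518683, -0.20880239]), 'wrist_torque': array([ 0.00347168, -0.02083101, -0.02562116]), 'grip_force': 0.0, 'finger_gap': 0.9978443020079698}
```

View pics/side0.png

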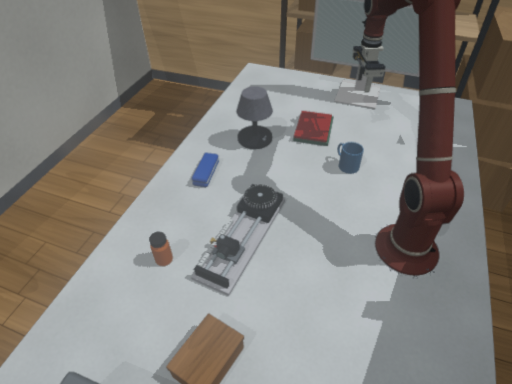

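View pics/top0.png

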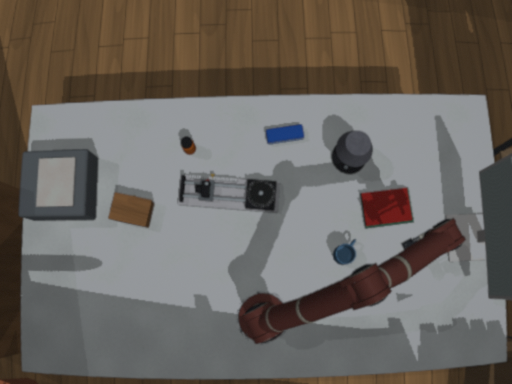

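The side view shows the wheel at about (260,196) and the camera at about (228,246). The top view shows the wheel at (261,194), the camera at (204,188), and the marker near (211,174). The rail's forward direction is roughly world +y. Next I'll zoom in.

```bash
python3 - <<'E'
import cv2,numpy as np
s=cv2.imread("pics/side0.png")[175:290,190:290];t=cv2.imread("pics/top0.png")[160:220,170:290]
cv2.imwrite("pics/c_side.png",cv2.resize(s,None,fx=5,fy=5,interpolation=cv2.INTER_CUBIC))
cv2.imwrite("pics/c_top.png",cv2.resize(t,None,fx=6.5,fy=6.5,interpolation=cv2.INTER_CUBIC))
E
```

```text
(no output)
```

View pics/c_side.png

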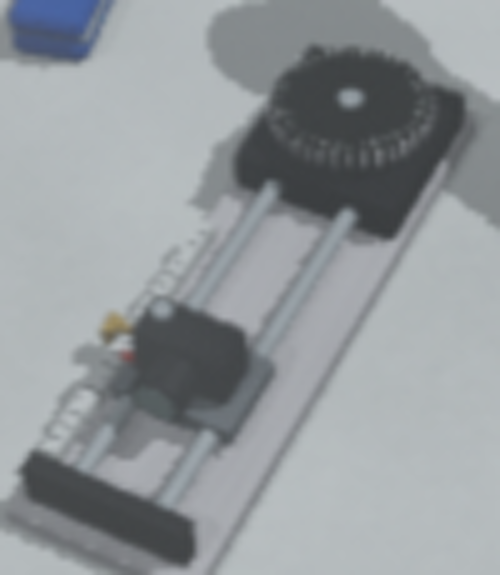

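View pics/c_top.png

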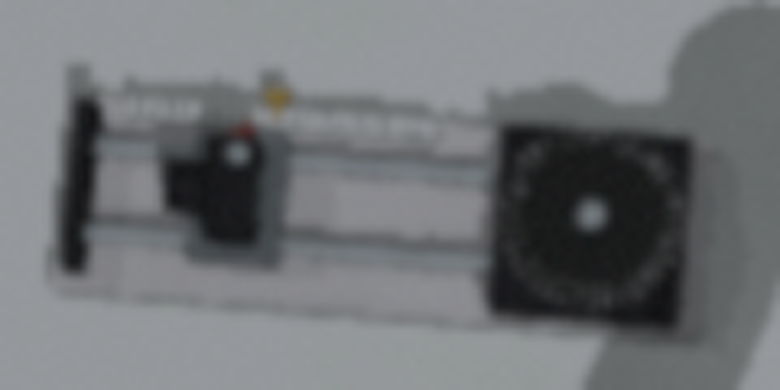

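The side crop puts the hub at (350,97), the brass marker at (116,326) and the red tab at (127,355). The top crop puts the hub at (590,214), brass at (277,100) and red at (245,130). Next step is triangulating these and getting sub-pixel colour centroids.

```bash
cat > h.py <<'E'
from bench import bot
import cv2,numpy as np
C={n:bot.calibration(n) for n in("side","top")}
def ray(n,p):
    c=C[n];K=c["camera_matrix"];d=(np.array(p,float)-K[:2,2])/K[0,0]
    u=d.copy()
    for _ in range(20):u=d/(1+c["k1"]*(u@u))
    R=c["R"];return -R.T@c["t"],R.T@np.r_[u,1]
def onz(n,p,z):
    o,d=ray(n,p);return o+d*(z-o[2])/d[2]
def proj(n,X):
    c=C[n];x=c["R"]@X+c["t"];u=x[:2]/x[2];return c["camera_matrix"][0,0]*u*(1+c["k1"]*(u@u))+c["camera_matrix"][:2,2]
def tri(ps,pt):
    A=[];b=[]
    for n,p in(("side",ps),("top",pt)):
        o,d=ray(n,p);d/=np.linalg.norm(d);P=np.eye(3)-np.outer(d,d);A.append(P);b.append(P@o)
    return np.linalg.lstsq(np.vstack(A),np.hstack(b),rcond=None)[0]
def avg(n,k=4): return np.mean([bot.camera(n).astype(float) for _ in range(k)],0)
def cen(w,x0,y0):
    ys,xs=np.mgrid[:w.shape[0],:w.shape[1]];return np.array([(w*xs).sum(),(w*ys).sum()])/w.sum()+[x0,y0]
def blobs(im,box):
    x0,y0,x1,y1=box;a=im[y0:y1,x0:x1];r,g,b=a[...,0],a[...,1],a[...,2]
    red=np.clip(r-g-12,0,None); br=np.clip(np.minimum(r,g)-b-12,0,None)
    return red,br
E
python3 - <<'E'
from h import *
np.set_printoptions(precision=2,suppress=True,linewidth=150)
hub=tri((259.6,194),(260.3,192.5));print("hub",hub, [onz("side",(259.6,194),80),onz("top",(260.3,192.5),80)])
f=lambda x,y:(170+(x+.5)/6.5-.5,160+(y+.5)/6.5-.5)
for (a,b,z) in(((95,225),(490,255),40),((95,145),(490,175),40),((50,287),(685,340),18)):
    d=onz("top",f(*b),z)-onz("top",f(*a),z);print("yawdir",d,np.arctan2(d[0],-d[1]))
print(tri((190+116/5-.4,175+326/5-.4),f(277,100)),tri((190+127/5-.4,175+355/5-.4),f(245,130)))
for n,box in(("side",(207,233,222,252)),("top",(200,168,220,185))):
    im=avg(n);np.savez(f"{n}.npz",im=im)
    r,b=blobs(im,box);print(n);print(np.round(r).astype(int));print(np.round(b).astype(int))
    for w in(r,b):
        p=cen(w,*box[:2]);print(p,onz(n,p,35))
E
```

```text
hub [498.73   0.84  80.03] [array([498.75,   0.81,  80.  ]), array([498.73,   0.84,  80.  ])]
yawdir [ -24.66 -251.58    0.  ] -0.09769280707094762
yawdir [ -25.18 -252.76    0.  ] -0.09930216712206573
yawdir [ -42.55 -406.44    0.  ] -0.10430386253812436
[585.04 199.72  34.91] [566.33 220.24  38.57]
side
[[ 0  0  0  0  0  0  0  0  0  0  0  0  0  0  0]
 [ 0  0  0  0  0  0  0  0  0  0  0  0  0  0  0]
 [ 0  0  0  0  0  0  0  0  0  0  0  0  0  0  0]
 [ 0  0  0  0  0  0  0  0  0  0  0  0  0  0  0]
 [ 0  0  0  0  0  0  0  0  0  0  0  0  0  0  0]
 [ 0  0  0  0  0  0  0  0  0  0  0  0  0  0  0]
 [ 0  0  0  0  0  2  2  0  0  0  0  0  0  0  0]
 [ 0  0  0  0  1  2  0  0  0  0  0  0  0  0  0]
 [ 0  0  0  0  0  0  0  0  0  0  0  0  0  0  0]
 [ 0  0  0  0  0  0  0  0  0  0  0  0  0  0  0]
 [ 0  0  0  0  0  0  0  0  0  0  0  0  0  0  0]
 [ 0  0  0  0  0  0  0  0  0  0  0  0  0  0  0]
 [ 0  0  0  0  0  0  0  4 12  2  0  0  0  0  0]
 [ 0  0  0  0  0  0  0  6 22 11  0  0  0  0  0]
 [ 0  0  0  0  0  0  0  0  0  0  0  0  0  0  0]
 [ 0  0  0  0  0  0  0  0  0  0  0  0  0  0  0]
 [ 0  0  0  0  0  0  0  0
[... 2636 characters left out ...]
 0  0  0  0  0  0  0  0  0 16 29 20  3  0  0  0  0  0]
 [ 0  0  0  0  0  0  0  0  0  0  0  1 13  4  0  0  0  0  0  0]
 [ 0  0  0  0  0  0  0  0  0  0  0  0  2  0  0  0  0  0  0  0]
 [ 0  0  0  0  0  0  0  0  0  0  0  0  0  0  0  0  0  0  0  0]
 [ 0  0  0  0  0  0  0  0  0  0  0  0  0  0  0  0  0  0  0  0]
 [ 0  0  0  0  0  0  0  0  0  0  0  0  0  0  0  0  0  0  0  0]
 [ 0  0  0  0  0  0  0  0  0  0  0  0  0  0  0  0  0  0  0  0]
 [ 0  0  0  0  0  0  0  0  0  0  0  0  0  0  0  0  0  0  0  0]
 [ 0  0  0  0  0  0  0  0  0  0  0  0  0  0  0  0  0  0  0  0]
 [ 0  0  0  0  0  0  0  0  0  0  0  0  0  0  0  0  0  0  0  0]]
[207.81 179.02] [568.51 218.16  35.  ]
[212.12 174.67] [586.62 200.12  35.  ]
```

```bash
python3 inch.py '0 0 0 -0.163;0 0 0 -0.163;0 0 0 -0.163;0 0 0 -0.163;0 0 0 -0.163;0 0 0 -0.163;0 0 0 -0.164;0 0 0 0' 0 20
```

```text
clock: 1.5
tool_pos: [270.0, -591.2, 218.6]
ee_rot: [3.141, -0.0, 1.569]
ft_force: [-0.2, 0.5, 0.6]
finger_gap: 0.188
grip_force: 0.0
```

```bash
python3 inch.py '46 19 0 0;46 19 0 0;46 19 0 0;46 19 0 0;46 19 0 0;46 19 0 0;46 19 0 0;46 19 0 0;46 19 0 0;46 19 0 0;46 19 0 0;46 19.7 0 0;0 0 40 0;0 0 40 0;0 0 38 0;0 0 0 0;0 0 0 0'; python3 - <<'E'
from h import *
print(bot.get_obs()["qpos"].round(2),bot.get_obs()["ft_force"])
E
```

```text
clock: 3.62
tool_pos: [500.0, -39.0, 101.9]
ee_rot: [3.139, -0.0, 1.57]
ft_force: [0.6, 0.2, -0.2]
finger_gap: 0.003
grip_force: 0.0
[ 0.27  0.57 -0.35  1.97  0.32  0.65 -0.28] [ 0.61720521  0.17591798 -0.15500093]
```

```bash
cat > ok.py <<'E'
import sys
from bench import bot
o=bot.get_obs();f=o["ft_force"][2];p=o["tool_pos"]
print("chk",p.round(2),o["ft_force"].round(2))
sys.exit(abs(f)>float(sys.argv[1]))
E
I="python3 inch.py"; K="python3 ok.py 3"
{ python3 inch.py '0 0 4 0;0 0 4 0;0 0 4 0;0 0 4 0;0 0 1 0;0 0 0 0' && $K && python3 inch.py '0 0 1 0;0 0 1 0;0 0 0 0' && $K && python3 inch.py '0 0 1 0;0 0 0 0' && $K && python3 inch.py '0 0 1 0;0 0 0 0' && $K && python3 inch.py '0 0 1 0;0 0 0 0' && $K && python3 inch.py '0 0 1 0;0 0 0 0' && $K && python3 inch.py '0 0 1 0;0 0 0 0' && $K && python3 inch.py '0 0 1 0;0 0 0 0' && $K && python3 inch.py '0 0 1 0;0 0 0 0' && $K && python3 inch.py '0 0 1 0;0 0 0 0' && $K; } | grep -E "chk|clock"
```

```text
clock: 4.38
chk [498.9  -39.07  83.56] [0.24 1.17 0.07]False
```

```bash
sed -i 's/sys.exit(\(.*\))$/sys.exit(int(\1))/' ok.py
K="python3 ok.py 3"
{ python3 inch.py '0 0 1 0;0 0 1 0;0 0 0 0' && $K && python3 inch.py '0 0 1 0;0 0 0 0' && $K && python3 inch.py '0 0 1 0;0 0 0 0' && $K && python3 inch.py '0 0 1 0;0 0 0 0' && $K && python3 inch.py '0 0 1 0;0 0 0 0' && $K && python3 inch.py '0 0 1 0;0 0 0 0' && $K && python3 inch.py '0 0 1 0;0 0 0 0' && $K && python3 inch.py '0 0 1 0;0 0 0 0' && $K && python3 inch.py '0 0 1 0;0 0 0 0' && $K; } | grep -E "chk"
```

```text
chk [498.87 -39.09  81.62] [ 0.63 -0.65 -0.38]
chk [498.88 -39.08  80.61] [ 0.19 -0.73  0.11]
chk [498.91 -39.09  79.61] [-0.14 -0.84  0.02]
chk [498.91 -39.07  78.63] [0.02 0.34 0.75]
chk [498.87 -39.12  77.6 ] [-0.47 -0.2   0.04]
chk [498.86 -39.09  76.59] [ 0.66  0.85 -1.32]
chk [498.9  -39.09  75.6 ] [-0.49 -0.35  0.19]
chk [498.9  -39.1   74.61] [0.18 1.02 0.42]
chk [498.88 -39.09  73.6 ] [-0.74 -0.12  0.6 ]
```

```bash
K="python3 ok.py 3"
{ python3 inch.py '0 0 1 0;0 0 0 0' && $K && python3 inch.py '0 0 1 0;0 0 0 0' && $K && python3 inch.py '0 0 1 0;0 0 0 0' && $K && python3 inch.py '0 0 1 0;0 0 0 0' && $K && python3 inch.py '0 0 1 0;0 0 0 0' && $K && python3 inch.py '0 0 1 0;0 0 0 0' && $K ; } | grep -E "chk"
```

```text
chk [499.32 -39.2   73.02] [ 0.37 -0.24  3.53]
```

```bash
K="python3 ok.py 3"
{ python3 inch.py '0 0 -10 0;30 17.3 0 0;30 17.3 0 0;0 0 2 0;0 0 0 0' && $K && python3 inch.py '0 0 1 0;0 0 0 0' && $K && python3 inch.py '0 0 1 0;0 0 0 0' && $K && python3 inch.py '0 0 1 0;0 0 0 0' && $K && python3 inch.py '0 0 1 0;0 0 0 0' && $K && python3 inch.py '0 0 1 0;0 0 0 0' && $K && python3 inch.py '0 0 1 0;0 0 0 0' && $K && python3 inch.py '0 0 1 0;0 0 0 0' && $K && python3 inch.py '0 0 1 0;0 0 0 0' && $K && python3 inch.py '0 0 1 0;0 0 0 0' && $K && python3 inch.py '0 0 1 0;0 0 0 0' && $K && python3 inch.py '0 0 1 0;0 0 0 0' && $K; } | grep -E "chk"
```

```text
chk [532.75  20.03  80.51] [ 0.39  0.17 -0.43]
chk [533.11  19.77  79.62] [-0.   -0.34 -0.04]
chk [533.44  20.68  78.62] [ 0.3  -0.07  1.07]
chk [533.47  20.96  77.61] [ 0.39 -0.69  0.36]
chk [533.47  20.92  76.6 ] [ 0.28 -0.24  0.21]
chk [533.72  20.94  75.88] [-0.57 -0.47  2.25]
chk [534.14  20.73  75.33] [-1.37 -1.01  5.28]
```

```bash
K="python3 ok.py 3"
{ python3 inch.py '0 0 -8 0;0 -34.6 0 0;0 -34.6 0 0;0 0 0 0' && $K && python3 inch.py '0 0 1 0;0 0 0 0' && $K && python3 inch.py '0 0 1 0;0 0 0 0' && $K && python3 inch.py '0 0 1 0;0 0 0 0' && $K && python3 inch.py '0 0 1 0;0 0 0 0' && $K && python3 inch.py '0 0 1 0;0 0 0 0' && $K && python3 inch.py '0 0 1 0;0 0 0 0' && $K && python3 inch.py '0 0 1 0;0 0 0 0' && $K && python3 inch.py '0 0 1 0;0 0 0 0' && $K && python3 inch.py '0 0 1 0;0 0 0 0' && $K && python3 inch.py '0 0 1 0;0 0 0 0' && $K && python3 inch.py '0 0 1 0;0 0 0 0' && $K; } | grep -E "chk"
```

```text
chk [461.29  20.71  82.72] [ 0.4  -0.13  0.63]
chk [465.72  21.    81.74] [ 0.46  1.2  -0.22]
chk [464.63  20.9   80.5 ] [ 0.91 -0.5  -0.39]
chk [464.3   20.91  79.59] [-0.67 -0.02 -0.19]
chk [464.37  20.93  78.72] [-0.53  0.03 -0.21]
chk [464.37  21.11  78.  ] [-1.77  0.09  5.29]
```

```bash
cat > plan.py <<'E'
import sys,numpy as np
a,b,n,s=map(float,sys.argv[1:5]) # from, to deg, steps, slope scale
f=np.radians(np.linspace(a,b,int(n)+1));x=40*np.cos(f);y=40*np.sin(f);z=s*(-.0382*x+.0654*y)
P=np.round(np.c_[y,x,-z],1);print(";".join("%.1f %.1f %.1f 0"%tuple(r) for r in np.diff(P,axis=0)))
E
python3 plan.py 150 90 6 1; python3 inch.py '0 0 1 0;0 0 0.5 0;0 0 0 0'
```

```text
5.7 4.0 -0.3 0;4.9 4.9 -0.1 0;4.0 5.7 0.0 0;3.0 6.3 0.0 0;1.8 6.8 0.2 0;0.6 6.9 0.2 0
clock: 11.25
tool_pos: [464.5, 21.6, 77.1]
ee_rot: [3.141, -0.0, 1.571]
ft_force: [-3.1, 1.4, 9.7]
finger_gap: 0.006
grip_force: 5.1
```

```bash
python3 inch.py '5.7 4.0 -0.3 0;4.9 4.9 0 0;4.0 5.7 0.1 0' | grep -E "pos|force"; python3 ok.py 16 && python3 inch.py '3.0 6.3 0.0 0;1.8 6.8 0.2 0;0.6 6.9 0.2 0'; python3 ok.py 3; python3 plan.py 90 0 9 1
```

```text
tool_pos: [480.9, 35.2, 77.5]
ft_force: [0.7, -1.8, 7.6]
grip_force: 4.2
chk [480.86  35.15  77.54] [ 0.67 -1.76  7.6 ]
clock: 12.0
tool_pos: [498.7, 40.7, 76.9]
ee_rot: [-3.141, 0.001, 1.571]
ft_force: [-3.0, -0.7, 11.0]
finger_gap: 0.007
grip_force: 5.3
chk [498.68  40.67  76.9 ] [-3.02 -0.72 11.04]
-0.6 6.9 0.3 0;-1.8 6.8 0.4 0;-3.0 6.3 0.4 0;-4.0 5.7 0.5 0;-4.9 4.9 0.5 0;-5.7 4.0 0.5 0;-6.3 3.0 0.5 0;-6.8 1.8 0.6 0;-6.9 0.6 0.4 0
```

```bash
python3 inch.py '-0.6 6.9 0.3 0;-1.8 6.8 0.4 0;-3.0 6.3 0.4 0' >/dev/null; python3 ok.py 16 && python3 inch.py '-4.0 5.7 0.4 0;-4.9 4.9 0.4 0;-5.7 4.0 0.4 0' >/dev/null; python3 ok.py 3
```

```text
chk [519.44  37.09  76.11] [-2.02  1.64 10.02]
chk [535.47  24.    75.16] [-0.08  2.99  8.52]
```

```bash
python3 inch.py '0 0 0.7 0;-6.3 3.0 0.5 0;-6.8 1.8 0.5 0;-6.9 0.6 0.4 0' >/dev/null; python3 ok.py 17; python3 plan.py 0 -150 15 1; python3 - <<'E'
from h import *
for n,box in(("side",(207,225,225,252)),("top",(200,168,225,185))):
    im=avg(n,3);r,b=blobs(im,box)
    r[b>3]=0;P=[onz(n,cen(w,*box[:2]),35) for w in(r,b)];print(n,P,((P[0]-P[1])@[.0995,.995,0]),r.sum(),b.sum())
print(bot.get_obs()["ft_force"])
E
```

```text
chk [543.28   4.56  73.7 ] [2.97 4.44 7.03]
-6.9 -0.6 0.5 0;-6.8 -1.8 0.3 0;-6.3 -3.0 0.3 0;-5.7 -4.0 0.3 0;-4.9 -4.9 0.1 0;-4.0 -5.7 0.0 0;-3.0 -6.3 0.0 0;-1.8 -6.8 -0.2 0;-0.6 -6.9 -0.2 0;0.6 -6.9 -0.3 0;1.8 -6.8 -0.4 0;3.0 -6.3 -0.4 0;4.0 -5.7 -0.5 0;4.9 -4.9 -0.5 0;5.7 -4.0 -0.5 0
side [array([567.53190245, 212.14131383,  35.        ]), array([585.99280495, 198.86128481,  35.        ])] 11.376769069371196 87.00000000000003 326.33333333333326
top [array([565.74663686, 214.34869683,  35.        ]), array([586.6051766 , 200.12536814,  35.        ])] 12.07678733706263 44.333333333333336 156.00000000000006
[3.02500045 3.34467722 6.79131194]
```

```bash
python3 inch.py '0 0 1.0 0;0 0 0 0' >/dev/null; python3 ok.py 17;python3 - <<'E'
import numpy as np
P=np.array([(464.5,21.6),(480.9,35.2),(498.7,40.7),(519.4,37.1),(535.5,24),(543.3,4.6)])
s=np.linalg.lstsq(np.c_[2*P,np.ones(6)],(P**2).sum(1),rcond=None)[0];r=np.sqrt(s[2]+s[:2]@s[:2]);print(s[:2],r,np.hypot(*(P-s[:2]).T))
a=np.degrees(np.arctan2(*(P-s[:2]).T[::-1]));print(a)
E
```

```text
chk [543.52   3.28  73.16] [ 2.56  2.13 10.71]
[500.96322142  -2.31368393] 43.176562847762135 [43.6053987  42.54185393 43.07318396 43.51267959 43.41887881 42.8975739 ]
[146.74192522 118.13894407  93.01191519  64.93093141  37.30389356
   9.27465395]
```

```bash
python3 inch.py '-6.9 -1.6 0.7 0;-6.8 -2.3 0.4 0;-6.3 -3.5 0.4 0' >/dev/null; python3 ok.py 17 && python3 inch.py '-5.7 -4.0 0.3 0;-4.9 -4.9 0.2 0;-4.0 -5.7 0.1 0' >/dev/null; python3 ok.py 17 && python3 inch.py '-3.0 -6.3 0.0 0;-1.8 -6.8 -0.2 0;-0.6 -6.9 -0.2 0' >/dev/null; python3 ok.py 17
```

```text
chk [539.67 -16.03  72.42] [6.19 2.58 9.92]
chk [525.72 -32.56  71.88] [ 5.91  0.06 10.02]
chk [505.38 -39.42  72.11] [ 6.78 -1.85 10.87]
```

```bash
python3 inch.py '0.6 -6.9 -0.2 0;1.8 -6.8 -0.3 0;3.0 -6.3 -0.4 0' >/dev/null; python3 ok.py 17 && python3 inch.py '4.0 -5.7 -0.5 0;4.9 -4.9 -0.5 0;5.7 -4.0 -0.5 0' >/dev/null; python3 ok.py 17 ;  python3 plan.py 210 90 12 1;python3 - <<'E'
from h import *
for n,box in(("side",(207,225,225,252)),("top",(200,168,225,185))):
    im=avg(n,3);r,b=blobs(im,box)
    r[b>3]=0;P=[onz(n,cen(w,*box[:2]),35) for w in(r,b)];print(n,P,((P[0]-P[1])@[.0995,.995,0]),r.sum(),b.sum())
E
```

```text
chk [485.42 -34.55  73.03] [ 6.76 -2.23 11.41]
chk [471.07 -20.25  74.38] [ 5.98 -3.79 11.68]
6.3 -3.0 -0.5 0;6.8 -1.8 -0.6 0;6.9 -0.6 -0.4 0;6.9 0.6 -0.5 0;6.8 1.8 -0.3 0;6.3 3.0 -0.3 0;5.7 4.0 -0.3 0;4.9 4.9 -0.1 0;4.0 5.7 0.0 0;3.0 6.3 0.0 0;1.8 6.8 0.2 0;0.6 6.9 0.2 0
side [array([567.02300397, 200.31574912,  35.        ]), array([586.54264585, 198.84771623,  35.        ])] -0.48151164543703434 97.66666666666669 302.0
top [array([565.52124064, 202.49691197,  35.        ]), array([586.71252523, 200.27439463,  35.        ])] 0.10287193368099706 23.33333333333333 154.66666666666669
```

```bash
python3 inch.py '6.3 -2.3 -0.5 0;6.8 -1.1 -0.5 0;6.9 0.1 -0.4 0' >/dev/null; python3 ok.py 17 && python3 inch.py '6.9 0.6 -0.5 0;6.8 1.8 -0.3 0;6.3 3.0 -0.3 0' >/dev/null; python3 ok.py 17 && python3 inch.py '5.7 4.0 -0.3 0;4.9 4.9 -0.1 0;4.0 5.7 0.1 0' >/dev/null; python3 ok.py 17 && python3 inch.py '3.0 6.3 0.1 0;1.8 6.8 0.2 0;0 0 0 0' >/dev/null; python3 ok.py 17; cat > meas.py <<'E'
from h import *
for n,box in(("side",(207,220,228,252)),("top",(200,168,230,185))):
    im=avg(n,4);np.savez(f"{n}.npz",im=im);r,b=blobs(im,box)
    r[b>3]=0;P=[onz(n,cen(w,*box[:2]),35) for w in(r,b)];print(n,P[0].round(1),P[1].round(1),((P[0]-P[1])@[.0995,.995,0]).round(2),r.sum(),b.sum())
print(bot.get_obs()["clock"])
E
python3 meas.py
```

```text
chk [466.39  -1.62  75.5 ] [ 5.97 -7.19 12.54]
chk [469.92  17.08  76.21] [ 2.28 -7.87 13.86]
chk [481.42  31.76  76.13] [-1.58 -6.07 17.38]
chk [481.42  31.76  76.13] [-1.58 -6.07 17.38]
side [565.5 194.9  35. ] [586.8 199.   35. ] -6.22 91.5 291.5
top [565.3 196.1  35. ] [586.5 200.2  35. ] -6.18 25.0 157.0
17.5
```

```bash
python3 inch.py '0 0 -1.3 0;3.0 6.3 0.0 0' >/dev/null; python3 ok.py 17 && python3 inch.py '1.8 6.8 0.2 0;0.6 6.9 0.3 0;-0.6 6.9 0.3 0;0 0 0 0' >/dev/null; python3 ok.py 17; python3 meas.py; python3 - <<'E'
import numpy as np,cv2
s=np.load("side.npz")["im"][222:257,200:235];t=np.load("top.npz")["im"][165:195,195:235]
a=cv2.resize(s,(560,560),interpolation=cv2.INTER_NEAREST)
cv2.imwrite("pics/z_side.png",a[:,:,::-1]);cv2.imwrite("pics/z_top.png",cv2.resize(t,(640,480),interpolation=cv2.INTER_NEAREST)[:,:,::-1])
E
```

```text
chk [486.1   34.82  76.73] [-1.98 -5.47 12.23]
chk [507.37  39.74  76.21] [-1.31 -1.7  13.4 ]
side [566.1 192.5  35. ] [586.7 199.   35. ] -8.48 80.75 296.75
top [563.4 193.7  35. ] [586.4 200.1  35. ] -8.6 37.5 163.0
18.65[ WARN:0@0.052] global loadsave.cpp:1063 imwrite_ Unsupported depth image for selected encoder is fallbacked to CV_8U.
```

View pics/z_side.png

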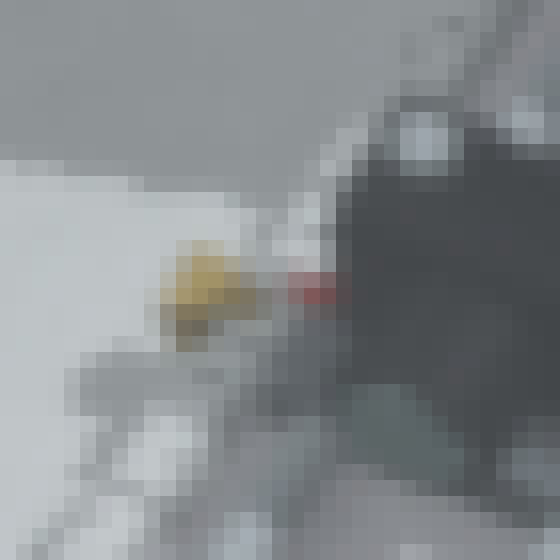

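View pics/z_top.png

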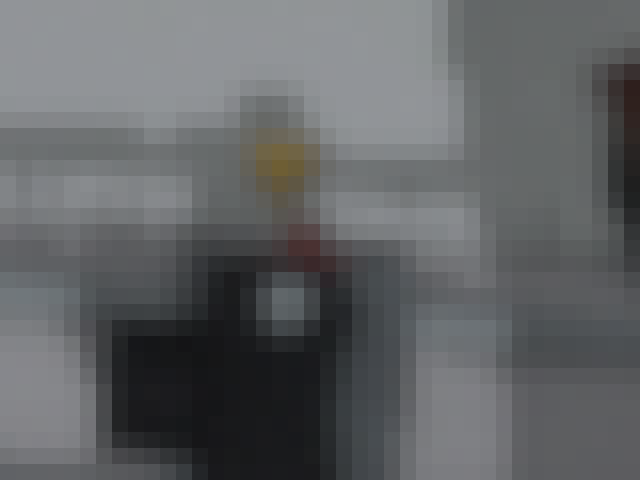

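```bash
cat > rows.py <<'E'
from h import *
f=np.array([.0995,.995,0])
im=np.load("top.npz")["im"]
x0,y0,x1,y1=203,170,222,184
a=im[y0:y1,x0:x1]
# red: chroma r-(g+b)/2 relative to shadowed grey; brass: (r+g)/2-b
red=a[...,0]-a[...,1:].mean(-1);br=a[...,:2].mean(-1)-a[...,2]
print(np.round(red).astype(int));print(np.round(a[...,1]-a[...,2]).astype(int))
gb=np.clip(a[...,1]-a[...,2]-3,0,None); rg=np.clip(a[...,0]-a[...,1]-4-0.35*gb,0,None)
for i in range(y1-y0):
    for nm,w in(("brass",gb[i]),("red",rg[i])):
        w=np.where(w>2,w,0)
        if w.sum()>12:
            p=((w*np.arange(x0,x1)).sum()/w.sum(),y0+i);P=onz("top",p,35);print(nm,i+y0,round(p[0],2),P.round(1),round(P@f,2),round(w.sum()))
E
python3 rows.py; python3 - <<'E'
from h import *
im=np.load("side.npz")["im"][235:246,208:226]
print(np.round(im[...,0]-im[...,1]).astype(int));print(np.round(im[...,1]-im[...,2]).astype(int))
for n in C: print(-C[n]["R"].T@C[n]["t"])
E
```

```text
[[-5 -5 -5 -5 -5 -5 -5 -4 -4 -4 -5 -5 -5 -5 -5 -5 -5 -5 -5]
 [-5 -5 -5 -5 -5 -5 -4 -4 -4 -4 -4 -5 -5 -5 -5 -5 -5 -5 -5]
 [-5 -5 -5 -5 -5 -4 -4 -3 -1 -1 -2 -3 -5 -5 -5 -5 -5 -5 -4]
 [-4 -4 -5 -4 -4 -4 -3  2 10 12  9  2 -3 -5 -5 -5 -5 -5 -5]
 [-4 -4 -4 -4 -4 -4 -2  8 26 32 27 13 -1 -4 -4 -4 -5 -5 -4]
 [-4 -4 -4 -4 -4 -4 -2  7 27 37 31 14  0 -4 -4 -4 -4 -4 -4]
 [-4 -4 -5 -4 -4 -4 -3  1 13 26 18  4 -2 -4 -4 -4 -4 -4 -4]
 [-4 -4 -5 -4 -4 -4 -4 -2  3 11  6 -1 -4 -4 -5 -4 -4 -4 -4]
 [-4 -4 -4 -4 -4 -3 -3 -3  0  5  7  3 -3 -4 -4 -4 -5 -4 -5]
 [-2 -3 -3 -3 -2 -2 -3 -2 -1  5 16 14  1 -3 -4 -4 -4 -4 -4]
 [-2 -2 -2 -3 -3 -2 -2 -1  1  8 22 23  8  2 -2 -3 -4 -4 -4]
 [-3 -3 -3 -3 -3 -3 -2 -1  2  5 12 17 14  5 -2 -5 -4 -4 -3]
 [-4 -4 -4 -4 -3 -3 -2 -2 -4 -5 -4  0  4 -1 -5 -6 -6 -5 -3]
 [-6 -5 -5 -4 -3 -3 -2 -3 -6 -8 -8 -5 -3 -4 -6 -7 -7 -6 -5]]
[[-3 -4 -4 -4 -4 -4 -3 -3 -3 -2 -2 -3 -4 -3 -4 -4 -3 -3 -3]
 [-3 -4 -3 -3 -3 -3 -3 -1 -1 -2 -2 -3 -3 -4 -4 -3 -3 -3 -4]
 [-3 -3 -3 -3 -2 -2 -2  0  2  2  0 -2 -3 -3 -3 -3 -3 -4 -4]
 [-2 -2 -2 -2 -1 -2  0  4 13 14 11  4 -1 -3 -3 -3 -3 -3 -4]
 [-1 -1 -1 -1  0 -1
[... 1593 characters left out ...]
2 -2 -2 -2 -2 -2 -2 -2 -2 -2 -2 -2 -3 -2 -2]
 [-2 -2 -2 -2 -1 -1 -2 -3 -2 -2 -3 -2 -2 -2 -2 -2 -2 -2]
 [-2 -2 -2  5 15 10  2 -1 -2 -2 -2 -2 -2 -2 -2 -2 -2 -3]
 [-2 -2  2 16 35 32 16  4 -2 -2 -3 -2 -2 -2 -2 -2 -3 -2]
 [-3 -1 10 31 44 44 30 10  1 -2 -2 -2 -2 -2 -2 -2 -2 -2]
 [-2  2 19 40 41 33 26 18  6  0 -1 -2 -2 -2 -2 -2 -2 -3]
 [-2  2 13 25 25 17 14 13  4 -1 -2 -3 -2 -2 -2 -2 -2 -3]
 [-2  1  6 15 12  4  1  1  0 -2 -3 -4 -4 -4 -2 -3 -2 -2]
 [-2 -2  3 11  6  1 -2 -2 -2 -2 -3 -4 -4 -4 -2 -2 -2 -3]
 [-2 -2 -1  0  0 -1 -2 -2 -2 -4 -4 -5 -4 -3 -3 -2 -3 -2]
 [-2 -2 -2 -2 -2 -2 -1 -1 -4 -4 -4 -4 -3 -2 -2 -2 -2 -3]]
[200.32517655 821.22538128 969.68530901]
[ 146.01731765   -6.11280618 2046.40086789]
```

The side crop has brass centred at (205,285) and red at (315,290). In the top crop the brass is at (283,163) and the red blade at (307,245), so the pointer is about 6–8 mm past on the wheel side. I'll wind a few mm further for margin.

```bash
python3 inch.py '-1.8 6.8 0.3 0;-3.0 6.3 0.4 0;-4.0 5.7 0.5 0' >/dev/null; python3 ok.py 17 && python3 inch.py '-4.9 4.9 0.5 0;-5.7 4.0 0.5 0;0 0 0 0' >/dev/null; python3 ok.py 17; python3 meas.py; python3 rows.py | grep -E "brass|red"; python3 plan.py 30 150 12 1
```

```text
chk [526.13  33.4   75.27] [-2.1   2.96 12.92]
chk [536.95  22.95  74.51] [ 0.53  1.41 10.41]
side [564.8 189.6  35. ] [586.7 199.   35. ] -11.53 97.5 297.25
top [563.2 190.9  35. ] [586.4 200.1  35. ] -11.41 34.5 166.75
19.8
brass 173 211.92 [593.8 200.9  35. ] 258.99 30
brass 174 212.09 [589.5 200.2  35. ] 257.89 108
brass 175 212.16 [585.2 199.9  35. ] 257.17 115
brass 176 212.21 [581.  199.7  35. ] 256.54 56
brass 177 212.34 [576.7 199.2  35. ] 255.59 13
red 179 214.15 [568.  191.7  35. ] 247.23 24
red 180 214.13 [563.8 191.7  35. ] 246.87 43
red 181 214.46 [559.5 190.4  35. ] 245.11 33
5.7 -4.0 -0.5 0;4.9 -4.9 -0.5 0;4.0 -5.7 -0.5 0;3.0 -6.3 -0.4 0;1.8 -6.8 -0.4 0;0.6 -6.9 -0.3 0;-0.6 -6.9 -0.2 0;-1.8 -6.8 -0.2 0;-3.0 -6.3 0.0 0;-4.0 -5.7 0.0 0;-4.9 -4.9 0.1 0;-5.7 -4.0 0.3 0
```

```bash
python3 inch.py '5.7 -4.0 -0.2 0;4.9 -4.9 -0.5 0;4.0 -5.7 -0.5 0' >/dev/null; python3 ok.py 17 && python3 inch.py '3.0 -6.3 -0.4 0;1.8 -6.8 -0.4 0;0.6 -6.9 -0.3 0' >/dev/null; python3 ok.py 17 && python3 inch.py '-0.6 -6.9 -0.2 0;-1.8 -6.8 -0.2 0;-3.0 -6.3 0.0 0' >/dev/null; python3 ok.py 17&& python3 inch.py '-4.0 -5.7 0.0 0;0 0 0 0' >/dev/null;python3 ok.py 17; python3 meas.py; python3 rows.py | grep -E "brass|red"
```

```text
chk [522.01  34.85  75.63] [ 0.31 -2.46 10.96]
chk [503.87  40.32  76.92] [ 4.41 -1.79  8.31]
chk [484.39  36.83  77.35] [3.83 1.51 9.9 ]
chk [477.43  32.86  77.2 ] [ 1.68  1.1  10.9 ]
side [566.1 192.4  35. ] [586.8 199.   35. ] -8.6 72.75 295.5
top [564.  193.7  35. ] [586.4 200.1  35. ] -8.58 27.25 164.75
21.575
brass 173 211.92 [593.8 200.9  35. ] 258.99 30
brass 174 212.08 [589.5 200.3  35. ] 257.91 108
brass 175 212.16 [585.2 199.9  35. ] 257.15 114
brass 176 212.16 [581.  199.9  35. ] 256.74 54
brass 177 212.28 [576.7 199.4  35. ] 255.82 13
red 179 213.52 [568.1 194.3  35. ] 249.85 22
red 180 213.72 [563.8 193.5  35. ] 248.59 37
red 181 214.04 [559.5 192.2  35. ] 246.87 28
```

```bash
python3 inch.py '-4.9 -4.9 0.3 0;-5.7 -4.0 0.3 0;-6.3 -3.0 0.3 0' >/dev/null; python3 ok.py 17 && python3 inch.py '-6.8 -1.8 0.3 0;-6.9 -0.6 0.5 0;0 0 0 0' >/dev/null; python3 ok.py 17; python3 meas.py; python3 rows.py | grep -E "brass|red";python3 plan.py 180 270 9 1
```

```text
chk [464.7   18.14  76.35] [-1.04  5.15 14.97]
chk [459.53   2.85  75.26] [-4.2   3.3  17.69]
side [565.6 195.6  35. ] [586.8 199.   35. ] -5.48 108.25 290.0
top [564.5 197.2  35. ] [586.6 200.2  35. ] -5.22 28.75 157.0
22.725
brass 173 211.91 [593.8 201.   35. ] 259.06 30
brass 174 212.08 [589.5 200.3  35. ] 257.91 107
brass 175 212.13 [585.2 200.1  35. ] 257.29 111
brass 176 212.04 [581.  200.5  35. ] 257.27 48
red 179 212.88 [568.1 196.9  35. ] 252.49 26
red 180 212.88 [563.9 197.   35. ] 252.12 42
red 181 213.07 [559.6 196.2  35. ] 250.89 22
-6.9 0.6 0.4 0;-6.8 1.8 0.6 0;-6.3 3.0 0.5 0;-5.7 4.0 0.5 0;-4.9 4.9 0.5 0;-4.0 5.7 0.5 0;-3.0 6.3 0.4 0;-1.8 6.8 0.4 0;-0.6 6.9 0.3 0
```

```bash
python3 inch.py '0 0 -1.6 0;-6.9 1.0 0.3 0;-6.8 2.2 0.6 0' >/dev/null; python3 ok.py 17 && python3 inch.py '-6.3 3.4 0.5 0;-5.7 4.0 0.5 0;0 0 0 0' >/dev/null; python3 ok.py 17; python3 meas.py; python3 rows.py | grep -E "brass|red"; python3 - <<'E'
import numpy as np,cv2
s=np.load("side.npz")["im"][230:250,205:225];t=np.load("top.npz")["im"][168:186,203:223]
a=cv2.resize(s,(400,400),interpolation=cv2.INTER_CUBIC);b=cv2.resize(t,(400,360),interpolation=cv2.INTER_CUBIC)
b=np.vstack([b,np.zeros((40,400,3))]);cv2.imwrite("pics/z2.png",np.clip(np.hstack([a,b])*1.3,0,255)[:,:,::-1].astype(np.uint8))
E
```

```text
chk [460.   -10.93  74.91] [-6.57  2.35 15.24]
chk [466.17 -25.86  73.73] [-7.28 -1.07 16.61]
side [567.2 197.9  35. ] [586.8 199.   35. ] -3.05 85.25 290.75
top [565.6 200.6  35. ] [586.6 200.2  35. ] -1.76 24.0 159.25
23.875
brass 173 211.89 [593.8 201.1  35. ] 259.14 29
brass 174 212.07 [589.5 200.3  35. ] 257.94 108
brass 175 212.14 [585.2 200.   35. ] 257.27 113
brass 176 212.04 [581.  200.5  35. ] 257.27 48
red 179 212.03 [568.2 200.5  35. ] 256.06 28
red 180 211.89 [564.  201.1  35. ] 256.22 41
red 181 212.55 [559.7 198.4  35. ] 253.06 13
```

View pics/z2.png

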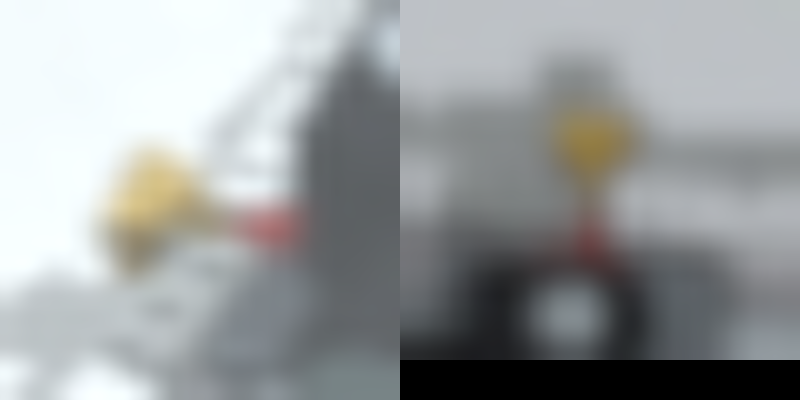

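The crop shows the brass tongue and red blade almost in line in both views: side tongue tip near (205,210) and blade near (265,230), top tongue at (590,190) and blade at (590,235). A column-wise side measurement should refine this.

```bash
cat > cols.py <<'E'
from h import *
f=np.array([.0995,.995,0]);im=np.load("side.npz")["im"];x0,y0,x1,y1=208,232,226,250
a=im[y0:y1,x0:x1];gb=np.clip(a[...,1]-a[...,2]-3,0,None);rg=np.clip(a[...,0]-a[...,1]-2-.35*gb,0,None)
for j in range(x1-x0):
    for nm,w in(("brass",gb[:,j]),("red",rg[:,j])):
        w=np.where(w>2,w,0)
        if w.sum()>10:
            r=(w*np.arange(y0,y1)).sum()/w.sum();P=onz("side",(x0+j,r),35);print(nm,x0+j,round(r,2),P.round(1),round(P@f,2),round(w.sum()))
g=np.array([.995,-.0995,0]);M=np.array([580,199.5,35.])
for n in C: print(n,[proj(n,M+g*d).round(2) for d in(-15,-5,5)],[proj(n,M+g*d-[0,0,8]).round(2) for d in(-15,5)])
E
python3 cols.py
```

```text
brass 210 240.29 [592.2 204.5  35. ] 262.43 36
brass 211 240.06 [589.6 202.6  35. ] 260.25 121
brass 212 239.45 [587.6 199.3  35. ] 256.81 157
brass 213 239.13 [585.2 197.1  35. ] 254.37 119
brass 214 239.43 [581.7 197.1  35. ] 254.0 72
brass 215 240.13 [577.5 198.6  35. ] 255.05 29
red 216 240.78 [573.5 199.8  35. ] 255.91 12
red 217 240.81 [570.5 198.9  35. ] 254.66 43
red 218 240.92 [567.3 198.2  35. ] 253.67 71
red 219 240.91 [564.4 197.1  35. ] 252.27 55
side [array([218.29, 241.78]), array([215.54, 240.68]), array([212.8 , 239.59])] [array([218.5 , 243.32]), array([213.04, 241.13])]
top [array([211.92, 179.74]), array([212.15, 177.39]), array([212.38, 175.05])] [array([212.11, 180.13]), array([212.58, 175.45])]
```

```bash
python3 inch.py '0 0 -0.8 0;-2.3 1.0 0.2 0;-2.3 1.0 0.2 0;-2.4 1.0 0.2 0;0 0 0 0' >/dev/null; python3 ok.py 17; python3 meas.py; python3 rows.py | grep -E "brass|red"; python3 cols.py
```

```text
chk [470.5  -31.86  73.7 ] [-4.38  0.45  9.58]
side [566.6 199.3  35. ] [586.6 198.9  35. ] -1.61 91.0 298.0
top [564.9 201.6  35. ] [586.7 200.3  35. ] -0.87 32.25 155.5
24.9
brass 173 211.91 [593.8 201.   35. ] 259.05 30
brass 174 212.07 [589.5 200.3  35. ] 257.96 107
brass 175 212.14 [585.2 200.   35. ] 257.27 111
brass 176 212.02 [581.  200.5  35. ] 257.33 46
brass 177 212.05 [576.7 200.4  35. ] 256.78 14
red 179 211.83 [568.2 201.3  35. ] 256.86 29
red 180 211.61 [564.  202.3  35. ] 257.38 50
red 181 212.13 [559.7 200.1  35. ] 254.82 22
brass 210 240.26 [592.2 204.4  35. ] 262.3 35
brass 211 240.11 [589.5 202.8  35. ] 260.45 119
brass 212 239.43 [587.6 199.3  35. ] 256.75 155
brass 213 239.11 [585.2 197.   35. ] 254.28 120
brass 214 239.4 [581.7 197.   35. ] 253.93 78
brass 215 240.02 [577.7 198.2  35. ] 254.68 34
red 216 240.82 [573.4 200.   35. ] 256.04 13
red 217 240.88 [570.3 199.1  35. ] 254.9 42
red 218 241.12 [567.  198.9  35. ] 254.34 77
red 219 241.23 [563.8 198.2  35. ] 253.35 55
side [array([218.29, 241.78]), array([215.54, 240.68]), array([212.8 , 239.59])] [array([218.5 , 243.32]), array([213.04, 241.13])]
top [array([211.92, 179.74]), array([212.15, 177.39]), array([212.38, 175.05])] [array([212.11, 180.13]), array([212.58, 175.45])]
```

```bash
python3 inch.py '0 0 -2 0;0 0 -4 0;0 0 -10 0;0 0 -30 0;0 0 -40 0;0 0 0 0;0 0 0 0'; python3 meas.py; python3 rows.py | grep -E "brass|red"; python3 cols.py | grep -E "21[5-9] "
```

```text
clock: 25.78
tool_pos: [472.2, -32.1, 159.1]
ee_rot: [-3.141, 0.0, 1.57]
ft_force: [-0.1, -0.5, 0.5]
finger_gap: 0.005
grip_force: 0.0
side [566.6 199.3  35. ] [586.6 198.9  35. ] -1.63 89.75 293.0
top [564.9 201.5  35. ] [586.7 200.3  35. ] -0.92 31.25 155.5
26.175
brass 173 211.92 [593.8 201.   35. ] 259.03 30
brass 174 212.08 [589.5 200.3  35. ] 257.91 108
brass 175 212.13 [585.2 200.1  35. ] 257.29 110
brass 176 212.02 [581.  200.5  35. ] 257.35 46
red 179 211.84 [568.2 201.3  35. ] 256.84 28
red 180 211.64 [564.  202.1  35. ] 257.25 49
red 181 212.13 [559.7 200.1  35. ] 254.81 22
brass 215 240.04 [577.7 198.2  35. ] 254.73 34
red 216 240.82 [573.4 200.   35. ] 256.05 13
red 217 240.88 [570.4 199.1  35. ] 254.88 42
red 218 241.12 [567.  198.9  35. ] 254.35 76
red 219 241.23 [563.8 198.3  35. ] 253.37 55
```

```bash
python3 -c "
from bench import bot
print(bot.finish_job())"
```

```text
the job is handed in; nothing more can be done
None
```

The camera was wound back to about 9–11 mm past the marker and brought forward to stop on it; the final reading was about 0.5 mm short, with single estimates from −1.6 to +0.4 mm against the 2 mm allowed. The last movement was forward, the highest press I read was about 17.7 N (sampled every few rows), and the wheel was let go before I handed the job in at about 26 s; no verdict came back.

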